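Turn the swatch leaf at the packing bench

TASK

A small carton has been left on the open left page of the carton-board swatch stand. First push it off the stand so that it sits flat on the bench, without picking it up or tipping it over; then, with the fingertips and without pinching or flinging it, turn the stand's half-raised leaf over its spine until it lies flat on the left page. Leave the tape roll, the jar and the low grey box where they are.

Things in the scene. Friction and masses are not known exactly. Their poses are not given: they have to be found in the camera images.
- stand: fixed swatch stand: flat white board 240 mm (its x) by 350 mm (its y), 6 mm thick; origin: centre of its underside, on the bench. x runs along the spine, away from the robot; y points to the left page (0 to +175 mm), the right page is at negative y. Steel end blocks of the spine at x = +-108 mm, 16 x 22 mm, tops 14 mm above the bench. Place and yaw vary
- spine_mid (a point): middle of the spine (the hinge axis of the leaf, along the stand's x), 8.5 mm above the bench; the spine rod and its knuckles have a radius of up to 5.5 mm
- leaf (a joint): leaf's angle about the spine, rad: 0 = flat on the right page, pi/2 upright, pi = flat on the left page (its stop; upper surface then 10.5 mm above the bench). Starts half-raised over the right page, 0.6 to 1.0. Stiff hinge: the leaf stays at any angle it is left at, does not fall by itself and must be pushed all the way down; takes about 1 to 4 N near the free edge
- tab_edge (a point): outer end of the leaf's thumb tab, mid-width and mid-thickness, 172 mm from the hinge axis; moves with the leaf. The leaf is a grey panel with board chips on both faces, 4 mm thick, 190 mm along the spine, reaching 153 mm out from the hinge, 0.2 kg; the tab (60 mm wide) sticks out in the middle of its free edge
- carton_mid (a point): centre of the small closed cardboard carton, 80 mm (its x) by 60 mm (its y) by 40 mm tall, about 0.15 kg, loose. It starts flat on the left page (centre 26 mm above the bench); flat on the bench its centre is 20 mm up. z points up when it is upright
- tape_roll: loose roll of clear packing tape lying flat beyond the stand, outer diameter 104 mm, 48 mm tall; origin at the centre of its underside; to be left alone
- glue_jar: loose white jar with a cap, diameter 60 mm, 85 mm tall, standing beyond the stand; origin at the centre of its underside; to be left alone
- marker_box: loose low grey plastic box 110 (its x) x 60 x 30 mm tall, lying on the bench to the right of the stand; origin at the centre of its underside; to be left alone
Things that resemble listed ones, but are neither listed nor needed, are in the scene too. Leave any orange or red look-alike of the part that bears carton_mid alone.

How it is judged (in metres and radians):
On the way, in this order (a step that is already met when the one before it is completed fails the run):
1. the carton is off the stand and flat on the bench, the leaf still on the right side (height (world z) of carton_mid between 0.015 and 0.0225 m and angle between carton_mid's own z axis and vertical below 0.08 rad and value of joint leaf below 1.4 rad), for 0.2 s.
2. the leaf has been turned over and lies flat on the left page (value of joint leaf above 3.06 rad), for 0.2 s.
At the end, for the whole second after the job is handed in: The leaf lies on the left page (within 0.08 rad of its stop) and is at rest; the carton stands upright on the bench, off the stand (centre 15 to 22.5 mm up, tilt under 0.08 rad), at rest; tape roll, jar and grey box are within 30 mm of where they stood (height (world z) of carton_mid between 0.015 and 0.0225 m and angle between carton_mid's own z axis and vertical below 0.08 rad and value of joint leaf above 3.06 rad and velocity of joint leaf below 0.05 rad/s and linear speed of carton below 0.02 m/s and distance of each of tape_roll, glue_jar, marker_box from where it was at the start of the episode below 0.03 m); the robot touches nothing.
It fails at once if the carton is lifted (centre more than 50 mm above the bench) (height (world z) of carton_mid above 0.05 m).
It fails at once if the carton is tipped over (beyond 0.7 rad) (angle between carton_mid's own z axis and vertical above 0.7 rad).
It fails at once if the leaf is flung (faster than 6 rad/s) (velocity of joint leaf above 6 rad/s).
It fails at once if the leaf is pinched or forced while being turned (fingers on it with more than 25 N before it is down) (contact force between the fingers and leaf above 25 N and value of joint leaf below 2.9 rad).
It fails at once if the tape roll, jar or grey box is pushed away (more than 40 mm) (distance of any of tape_roll, glue_jar, marker_box from where it was at the start of the episode above 0.04 m).
It also fails if it takes over 58 s, if anything falls off the work surface, if the arm or the gripper's body presses on something with over 40 N, if the wrist force passes 120 N, or if a joint passes its speed limit or range.

ROBOT

A 7-joint arm with a two-finger parallel gripper is mounted at the origin on the work surface. World frame = base frame: x ahead of the robot, y to its left, z up, the work surface at z = 0. Lengths are in m, angles in degrees, forces in N, time in s.
With the tool pointing down it reaches from about 0.4 to 0.85 m from the base axis. Payload 10.4 kg.
Tool frame: the origin (TCP) lies at the very end of the fingers, on their centre line; the grasp point (between the pads) lies 19 mm behind it; x points along the fingers, z is the direction in which the jaws open and shut, and the axes are right-handed (so a half turn about x gives the same grasp; the last joint's range is limited). The gripper opens to 87 mm and grips with 3 to 60 N. Pads are 19 mm wide; open, the fingers measure 117 mm over their backs; the gripper's body (75 mm by 190 mm) begins 51 mm behind the grasp point.
Start: joints at [70.898, 19.034, -3.707, 83.658, 1.238, 77.344, -5.071], TCP at [0.191, -0.595, 0.198] pointing down, gripper open.
Joint ranges: [-148.97, 148.97], [-28.65, 121.19], [-84.17, 76.75], [9.2, 138.47], [-72.65, 252.65], [3.7, 117.97], [-149.18, 149.18]. Speed limits (degrees/s): [127.2, 127.2, 159.86, 159.86, 180, 180, 180].

INTERFACE

Orientations are given as [roll, pitch, yaw] about the fixed x, y, z axes, in that order (R = Rz(yaw) Ry(pitch) Rx(roll)).
In Python, from workcell import * gives the robot as it stands.
- The arm moves only by the tool jog_arm, never from a script. Its argument "moves" is a list of rows, each a list of 7 numbers: the opening in per cent of the stroke, from 0 (shut) to 100 (fully open), then the shift along the tool's x, y, z in m, then the turn, a rotation vector about the tool's x, y, z in rad. In form: [[jaw, dx, dy, dz, wx, wy, wz], ...]. A call has 1 to 10 rows; each row is the pose to reach, as a shift and turn from the pose commanded when the call began, along the tool's axes at that moment; what a row does not reach only later rows make up. A row lasts 1/12 s, in which the tool goes at most 41.7 mm and 7.16 degrees, less where a joint would pass 70% of its speed; a pose out of reach is approached as far as the arm can. A call with a gripper value outside its range is refused whole. The fingers move at their own pace and stop on an object; "grip_force" is the grip in N (left out, the last holds). Time passes only in rows, so rows that repeat a pose let the fingers close. It gives the time, the measured TCP pose, the force and the opening at its end, in the units of the state.
- sense(): the state, without advancing time (a new reading comes with each control period).
- capture(name): name is "scene" or "top" or "wrist"; returns the picture (384x512x3 uint8, red, green, blue); there is no depth.
- get_calibration(name): a dict with "K" (3x3 intrinsics, pixels), "k1" (the pictures are not rectified: a ray, as slopes to the right and down, at radius r is drawn at 1 + k1 r^2 times it, then the intrinsics apply), "position" and "rotation" of the camera in the world. Camera axes: x right, y down, z forward; pixel columns grow to the right and rows downward; lengths in m; the calibration is good to about 2 mm. A picture is of the moment at which its call begins: read the wrist's pose just before it. get_calibration takes no time and is no camera call; for the wrist camera it gives the pose at the moment of the call.
- hand_in(): hands the job in, once; it reports no verdict.
The state is a dict: "t": time; "joint_positions": joint angles; "joint_velocities": joint speeds; "effort": joint torques, N m; "tcp_pos": TCP position; "eef_rot": TCP orientation; "ft_force": force on the tool from outside, world axes, zero at the start; "torque": the same for the moment, N m; "width": opening from 0.0 (shut) to 1.0 (fully open).
Only numpy, scipy, OpenCV 4.12 (cv2) and the standard library are available. Lean on these libraries where they do the work, as an engineer would, in place of code of your own. Each camera call takes 0.05 s, during which the arm holds its last target. There are 200 camera calls.

## Working session

There is one attempt and no reset: what is moved stays moved. The work goes in short steps, Python scripts to look and compute and a tool call to move; the robot and the scene stay as the last step left them, time stands still between calls to the robot, and variables do not carry over. Pictures are saved under pics/ and viewed, about 8 in all and at most 12, crops included, and the job is handed in when it is done.

Besides the shell and the picture viewer there is one more tool, called after "Call:" in YAML: its name, and indented under it one key for each argument. jog_arm: Moves the arm, as the interface text tells. Its arguments: {"type":"object","properties":{"moves":{"type":"array","items":{"type":"array","items":{"type":"number"}}},"grip_force":{"type":"number"}},"required":["moves"]}

```bash
mkdir -p pics; ls; python3 - <<'E'
from workcell import *
import cv2,numpy as np
s=sense();print(s)
for n in("scene","top"):
    im=capture(n);cv2.imwrite(f"pics/{n}0.png",im[:,:,::-1]);c=get_calibration(n);print(n,c)
a=cv2.imread("pics/scene0.png");b=cv2.imread("pics/top0.png")
cv2.imwrite("pics/s0.png",cv2.resize(a,(800,600)));cv2.imwrite("pics/t0.png",cv2.resize(b,(800,600)))
E
```

```text
pics
{'t': 0.0, 'joint_positions': array([70.89636867, 19.07235573, -3.70786004, 83.70596732,  1.23555929,
       77.34269053, -5.06960499]), 'joint_velocities': array([ 0.07732471,  0.00894606,  0.00356712,  0.03344801, -0.00967297,
        0.03679951, -0.03153541]), 'effort': array([-3.14872148e-05, -6.23257756e+01,  2.46537843e-02, -3.89906895e+01,
       -6.13566348e-02,  3.94873763e-02,  8.36079153e-05]), 'tcp_pos': array([ 0.1910356 , -0.59464711,  0.19765015]), 'eef_rot': array([-178.94375879,   89.91872682,  108.86759808]), 'ft_force': array([0.13361012, 0.92682874, 0.3957036 ]), 'torque': array([-0.00427242, -0.0112513 , -0.00467282]), 'width': 1.000266706167557}
scene {'K': array([[425.56410438,   0.        , 258.81644626],
       [  0.        , 425.56410438, 195.96331894],
       [  0.        ,   0.        ,   1.        ]]), 'k1': 0.007754814802186008, 'position': array([ 1.14029746, -0.5217691 ,  0.8542578 ]), 'rotation': array([-137.42042693,    1.07762778,   43.51980744])}
top {'K': array([[487.40512885,   0.        , 249.79946743],
       [  0.        , 487.40512885, 198.96667357],
       [  0.        ,   0.        ,   1.        ]]), 'k1': -0.1076814802674353, 'position': array([0.50246596, 0.00127891, 1.0725002 ]), 'rotation': array([-172.5429989 ,    0.32528129,  -90.10880516])}
```

View pics/t0.png

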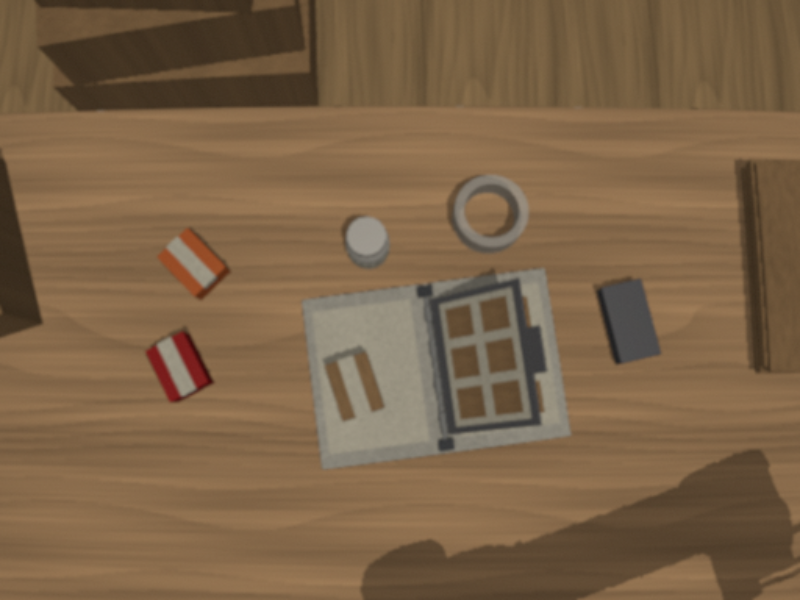

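View pics/s0.png

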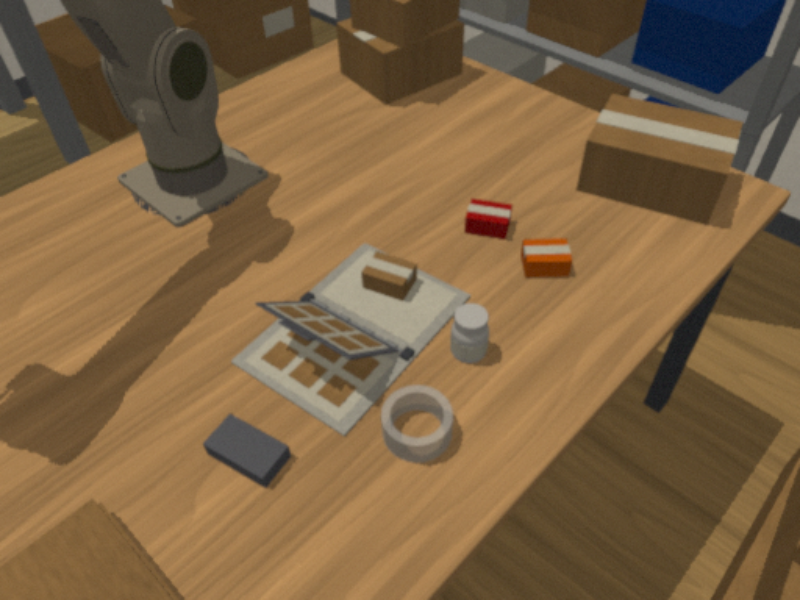

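The top view (800x600) shows the board corners at about (303,300), (545,269), (569,434) and (323,467). The brown carton's top is at about (354,384), the leaf tab at (536,350), the jar at (367,240), the roll at (490,213) and the grey box at (628,320). The red and orange look-alikes are on the left. The scene view agrees.

```bash
cat > h.py <<'E'
from workcell import *
import cv2,numpy as np
from scipy.spatial.transform import Rotation as R
def ray(n,px,c=None):
    c=c or get_calibration(n)
    u=cv2.undistortPoints(np.array([[px]],float),c["K"],np.array([c["k1"],0,0,0,0]))[0,0]
    return c["position"],R.from_euler("xyz",c["rotation"],degrees=True).apply([u[0],u[1],1])
def pt(n,px,z,c=None):
    o,d=ray(n,px,c);return o+d*(z-o[2])/d[2]
def proj(n,p,c=None):
    c=c or get_calibration(n)
    q=R.from_euler("xyz",c["rotation"],degrees=True).inv().apply(np.array(p)-c["position"])
    x,y=q[:2]/q[2];f=1+c["k1"]*(x*x+y*y)
    return c["K"][:2,:2]@[x*f,y*f]+c["K"][:2,2]
def rot():return R.from_euler("xyz",sense()["eef_rot"],degrees=True)
def tools(p):
    "world displacement to tool axes"
    return rot().inv().apply(p)
E
python3 - <<'E'
from h import *
np.set_printoptions(precision=4,suppress=True)
k=1/1.5625
C=[pt("top",(x*k,y*k),.006) for x,y in[(303,300),(545,269),(569,434),(323,467)]]
print(np.array(C)); o=sum(C)/4
xd=(C[0]+C[1]-C[2]-C[3]);yd=C[0]+C[3]-C[1]-C[2]
print("origin",o,"yaw",np.degrees(np.arctan2(xd[1],xd[0])),np.degrees(np.arctan2(-yd[0],yd[1])),np.linalg.norm(xd)/2,np.linalg.norm(yd)/2)
im=cv2.imread("pics/top0.png");hsv=cv2.cvtColor(im,cv2.COLOR_BGR2HSV)
roi=np.zeros(im.shape[:2],np.uint8);roi[218:274,203:252]=1
m=((hsv[...,1]>70)*roi).astype(np.uint8)
cs,_=cv2.findContours(m,cv2.RETR_EXTERNAL,cv2.CHAIN_APPROX_NONE)
pts=np.vstack([c for c in cs if cv2.contourArea(c)>20])[:,0].astype(float)
W=np.array([pt("top",p,.046)[:2] for p in pts],np.float32)
r=cv2.minAreaRect(W);print("carton",r,cv2.boxPoints(r))
for nm,p,z in[("jar",(367,237),.085),("roll",(490,213),.048),("box",(630,320),.03),("red",(180,365),.04),("tab1",(540,328),.1),("tab2",(545,373),.1)]:print(nm,pt("top",(p[0]*k,p[1]*k),z))
# leaf angle: tab edge from scene/top for candidates
yaw=np.arctan2(-yd[0],yd[1]);Y=np.array([-np.sin(yaw),np.cos(yaw),0])
for a in np.arange(.5,1.1,.1):
    p=o*[1,1,0]+[0,0,.0085]-Y*.172*np.cos(a)+[0,0,.172*np.sin(a)]
    print(a,p,proj("top",p)*1.5625,proj("scene",p)*1.5625)
a=cv2.imread("pics/scene0.png")[170:300,140:310]
b=im[160:310,185:375]
cv2.imwrite("pics/c0.png",np.hstack([cv2.resize(a,(400,306)),cv2.resize(b,(388,306))]))
E
```

```text
[[ 0.658   0.1308  0.006 ]
 [ 0.7018 -0.2139  0.006 ]
 [ 0.4684 -0.2416  0.006 ]
 [ 0.4245  0.1006  0.006 ]]
origin [ 0.5632 -0.056   0.006 ] yaw 7.071115523513493 7.2785585835670785 0.23522361310137171 0.34627379108256545
carton ((0.5359418392181396, 0.056329891085624695), (0.07911223918199539, 0.05929282307624817), 18.470993041992188) [[0.489  0.0719]
 [0.5078 0.0157]
 [0.5829 0.0407]
 [0.5641 0.097 ]]
jar [0.7306 0.0374 0.085 ]
roll [ 0.7728 -0.1314  0.048 ]
box [ 0.6253 -0.3265  0.03  ]
red [0.5637 0.2949 0.04  ]
tab1 [ 0.607  -0.1862  0.1   ]
tab2 [ 0.5491 -0.1912  0.1   ]
0.5 [ 0.5823 -0.2057  0.091 ] [554.1149 347.6578] [287.1896 351.7329]
0.6 [ 0.5812 -0.1968  0.1056] [549.5953 347.6369] [289.9154 341.5448]
0.7 [ 0.5798 -0.1865  0.1193] [543.6775 347.8259] [293.4327 331.0587]
0.7999999999999999 [ 0.5784 -0.1749  0.1319] [536.3762 348.231 ] [297.7006 320.4246]
0.8999999999999999 [ 0.5767 -0.1621  0.1432] [527.7325 348.8554] [302.6629 309.7984]
0.9999999999999999 [ 0.5749 -0.1482  0.1532] [517.816  349.6982] [308.2489 299.3379]
1.0999999999999999 [ 0.5731 -0.1334  0.1618] [506.7262 350.7541] [314.3754 289.1979]
```

View pics/c0.png

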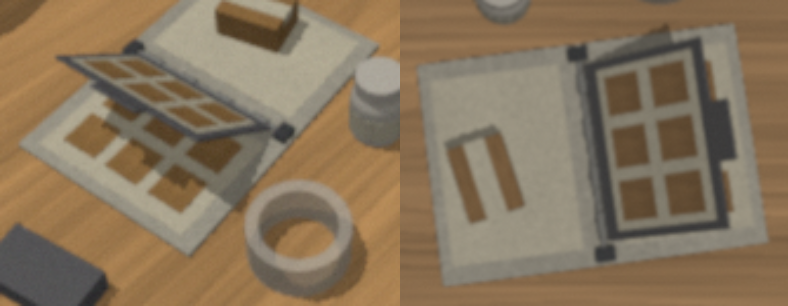

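The leaf is at about 0.7 rad. I'll push the carton across its long face along its own y with the two fingers half open, first moving in high behind it.

```bash
cat >> h.py <<'E'
def goal(p,z,ax=(0,0,-1)):
    "shift (tool) and rotvec (tool) to TCP p, tool x along ax, tool z along +-z"
    s=sense();x=np.array(ax,float);x/=np.linalg.norm(x);r=rot();best=None
    for sg in(1,-1):
        zz=sg*np.array(z,float);zz-=x*(zz@x);zz/=np.linalg.norm(zz)
        g=R.from_matrix(np.c_[x,np.cross(zz,x),zz]);w=(r.inv()*g).as_rotvec()
        print(sg,"shift",r.inv().apply(np.array(p)-s["tcp_pos"]).round(4),"rotvec",w.round(4))
E
python3 - <<'E'
from h import *
print(rot().as_matrix().round(3))
goal((.553,.004,.17),(.948,.317,0))
E
```

```text
[[-0.     0.952  0.306]
 [ 0.001  0.306 -0.952]
 [-1.    -0.    -0.001]]
1 shift [ 0.0283  0.5278 -0.4592] rotvec [-1.5826e+00 -1.0000e-03 -9.0000e-04]
-1 shift [ 0.0283  0.5278 -0.4592] rotvec [ 1.559e+00 -9.000e-04  1.000e-03]
```

Call:
jog_arm:
  moves:
    - [50,0.01,0.26,-0.23,-0.79,0,0]
    - [50,0.01,0.26,-0.23,-0.79,0,0]
    - [50,0.01,0.26,-0.23,-0.79,0,0]
    - [50,0.01,0.26,-0.23,-0.79,0,0]
    - [50,0.01,0.26,-0.23,-0.79,0,0]
    - [50,0.01,0.26,-0.23,-0.79,0,0]
    - [50,0.01,0.26,-0.23,-0.79,0,0]
    - [50,0.01,0.26,-0.23,-0.79,0,0]
    - [50,0.01,0.26,-0.23,-0.79,0,0]
    - [50,0.01,0.26,-0.23,-0.79,0,0]

```text
t: 0.93
tcp_pos: [0.3705, -0.2927, 0.1884]
eef_rot: [77.8, 90.0, 51.2]
ft_force: [0.1, -0.8, 0.2]
width: 0.504
```

```bash
python3 - <<'E'
from h import *
goal((.553,.004,.17),(.948,.317,0))
E
```

```text
1 shift [0.0186 0.3469 0.0306] rotvec [-7.862e-01  3.000e-04 -5.000e-04]
-1 shift [0.0186 0.3469 0.0306] rotvec [ 2.3554e+00 -6.0000e-04 -4.0000e-04]
```

Call:
jog_arm:
  moves:
    - [50,0.019,0.347,0.031,-0.786,0,0]
    - [50,0.019,0.347,0.031,-0.786,0,0]
    - [50,0.019,0.347,0.031,-0.786,0,0]
    - [50,0.019,0.347,0.031,-0.786,0,0]
    - [50,0.019,0.347,0.031,-0.786,0,0]
    - [50,0.019,0.347,0.031,-0.786,0,0]
    - [50,0.019,0.347,0.031,-0.786,0,0]
    - [50,0.019,0.347,0.031,-0.786,0,0]
    - [50,0.019,0.347,0.031,-0.786,0,0]
    - [50,0.019,0.347,0.031,-0.786,0,0]

```text
t: 1.77
tcp_pos: [0.5542, 0.0026, 0.1687]
eef_rot: [85.6, 89.9, 104.0]
ft_force: [-0.9, -0.4, 0.5]
width: 0.497
```

```bash
python3 - <<'E'
from h import *
print(sense()["tcp_pos"],sense()["joint_positions"],rot().as_matrix().round(3))
goal((.553,.004,.014),(.948,.317,0))
cv2.imwrite("pics/w1.png",capture("wrist")[:,:,::-1])
E
```

```text
[0.55415607 0.00261262 0.16869133] [ 30.10519015  15.52852791 -40.87944486  95.20809344  10.39853059
  73.20236129   5.63576231] [[-0.001 -0.316  0.949]
 [ 0.002  0.949  0.316]
 [-1.     0.002  0.   ]]
1 shift [ 0.1547  0.0013 -0.0007] rotvec [-0.0016  0.0002 -0.0025]
-1 shift [ 0.1547  0.0013 -0.0007] rotvec [ 3.14e+00 -3.90e-03 -3.00e-04]
```

View pics/w1.png

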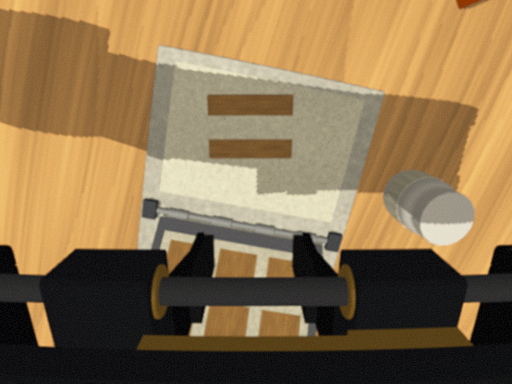

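The wrist view shows the carton's top at columns 208–293 and rows 95–158, square to the fingers and centred on them (about column 255). I'll go down now.

Call:
jog_arm:
  moves:
    - [50,0.03,0,0,0,0,0]
    - [50,0.06,0,0,0,0,0]
    - [50,0.09,0,0,0,0,0]
    - [50,0.11,0,0,0,0,0]
    - [50,0.13,0,0,0,0,0]
    - [50,0.14,0,0,0,0,0]
    - [50,0.15,0,0,0,0,0]
    - [50,0.154,0,0,0,0,0]
    - [50,0.154,0,0,0,0,0]
    - [50,0.154,0,0,0,0,0]

```text
t: 2.65
tcp_pos: [0.5537, -0.0016, 0.0162]
eef_rot: [-32.7, 89.9, -14.6]
ft_force: [-1.4, -1.5, 0.6]
width: 0.498
```

Call:
jog_arm:
  moves:
    - [50,0,0.006,0,0,0,0]
    - [50,0,0.012,0,0,0,0]
    - [50,0,0.018,0,0,0,0]
    - [50,0,0.024,0,0,0,0]
    - [50,0,0.03,0,0,0,0]
    - [50,0,0.036,0,0,0,0]
    - [50,0,0.042,0,0,0,0]
    - [50,0,0.048,0,0,0,0]
    - [50,0,0.054,0,0,0,0]
    - [50,0,0.06,0,0,0,0]

```text
t: 3.48
tcp_pos: [0.5343, 0.0563, 0.0154]
eef_rot: [-105.3, 90.0, -87.2]
ft_force: [0.2, -2.8, 2.9]
width: 0.501
```

Call:
jog_arm:
  moves:
    - [50,0,0.006,0,0,0,0]
    - [50,0,0.012,0,0,0,0]
    - [50,0,0.018,0,0,0,0]
    - [50,0,0.024,0,0,0,0]
    - [50,0,0.03,0,0,0,0]
    - [50,0,0.036,0,0,0,0]
    - [50,0,0.042,0,0,0,0]
    - [50,0,0.048,0,0,0,0]
    - [50,0,0.054,0,0,0,0]
    - [50,0,0.054,0,0,0,0]

```text
t: 4.32
tcp_pos: [0.5171, 0.1088, 0.0154]
eef_rot: [93.8, 90.0, 112.1]
ft_force: [-0.5, -0.5, 0.2]
width: 0.502
```

```bash
python3 - <<'E'
from h import *
print(sense()["tcp_pos"],sense()["joint_positions"].round(1))
a=capture("scene")[150:270,200:340,::-1];b=capture("top")[140:310,120:370,::-1]
cv2.imwrite("pics/p1.png",np.hstack([cv2.resize(a,(360,306)),cv2.resize(b,(440,306))]))
E
```

```text
[0.5171329  0.10875893 0.01543742] [ 18.3  22.9 -40.9 107.6  17.9  56.  -12.2]
```

View pics/p1.png

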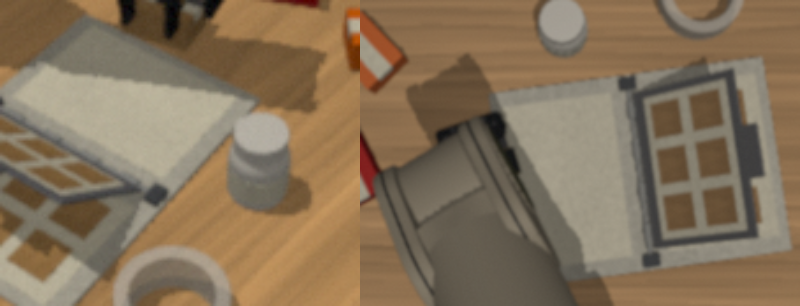

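Only the gripper and the stand are visible here, because the arm hides the carton. By the numbers, its nearest corner is at about the stand's edge, so I'll push 22 mm more, then back off and rise.

Call:
jog_arm:
  moves:
    - [50,0,0.006,0,0,0,0]
    - [50,0,0.012,0,0,0,0]
    - [50,0,0.018,0,0,0,0]
    - [50,0,0.022,0,0,0,0]
    - [50,0,0.022,0,0,0,0]
    - [50,0,0.022,0,0,0,0]
    - [50,0,0.016,0,0,0,0]
    - [50,0,0.008,0,0,0,0]
    - [50,0,0,0,0,0,0]
    - [50,0,0,0,0,0,0]

```text
t: 5.25
tcp_pos: [0.5185, 0.1043, 0.0153]
eef_rot: [-105.0, 89.9, -87.1]
ft_force: [1.1, 0.3, -0.6]
width: 0.498
```

Call:
jog_arm:
  moves:
    - [50,-0.03,0,0,0,0,0]
    - [50,-0.07,0,0,0,0,0]
    - [50,-0.11,0,0,0,0,0]
    - [50,-0.15,0,0,0,0,0]
    - [30,-0.18,-0.04,0,0,0,0]
    - [0,-0.18,-0.08,0,0,0,0]
    - [0,-0.18,-0.12,0,0,0,0]
    - [0,-0.18,-0.16,0,0,0,0]
    - [0,-0.18,-0.2,0,0,0,0]
    - [0,-0.18,-0.2,0,0,0,0]

```text
t: 6.08
tcp_pos: [0.5805, -0.0939, 0.1944]
eef_rot: [-119.9, 89.8, -102.5]
ft_force: [0.4, -1.1, -0.2]
width: 0.136
```

```bash
python3 - <<'E'
from h import *
print(sense()["t"],sense()["tcp_pos"],sense()["joint_positions"].round(1))
a=capture("scene")[100:290,130:400,::-1];b=capture("top")[140:310,80:370,::-1]
cv2.imwrite("pics/p2.png",np.hstack([cv2.resize(a,(400,281)),cv2.resize(b,(400,281))]))
E
```

```text
6.0833 [ 0.58054693 -0.09389043  0.19444023] [ 34.3  18.2 -36.5  88.3  11.2  77.1  14. ]
```

View pics/p2.png

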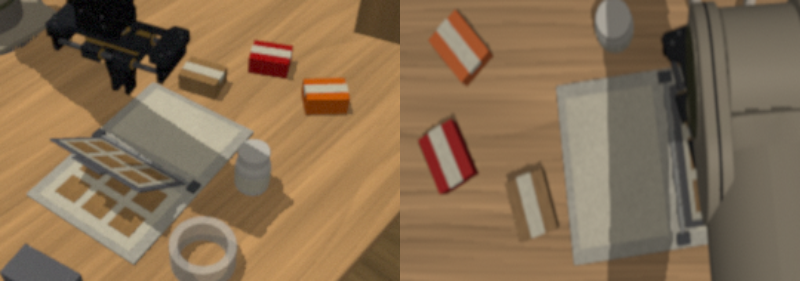

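The carton now sits flat on the bench, clear of the left edge (top inset around (532,202)), and the leaf is untouched. Next I'll bring the closed fingers to the right of the thumb tab.

```bash
python3 - <<'E'
from h import *
k=1/1.5625
print([pt("top",(x*k,y*k),.014) for x,y in[(424,291),(446,444)]])
X=np.array([np.cos(.126),np.sin(.126),0]);Y=np.array([-X[1],X[0],0]);o=np.array([.563,-.056,0])
print(o+Y*-.173)
goal(o+Y*-.173+[0,0,.19],X)
# path table for rows: TCP Y,z
for a in np.arange(.5,3.2,.1):
    if a<np.pi/2: y=-(.172*np.cos(a)+.002*np.sin(a)); z=.172*np.sin(a)-.022
    else: y=-.150*np.cos(a)-.002*np.sin(a); z=.150*np.sin(a)-.002*np.cos(a)
    print(round(a,1),round(y-.010,3),round(z+.0085,3),end=" | ")
E
```

```text
[array([ 0.66911006, -0.04041565,  0.014     ]), array([ 0.45621753, -0.06920174,  0.014     ])]
[ 0.58474037 -0.22762854  0.        ]
1 shift [ 0.0048 -0.137  -0.039 ] rotvec [ 0.1858 -0.0007 -0.0006]
-1 shift [ 0.0048 -0.137  -0.039 ] rotvec [-2.9558e+00  9.0000e-04 -1.0000e-03]
0.5 -0.162 0.069 | 0.6 -0.153 0.084 | 0.7 -0.143 0.097 | 0.8 -0.131 0.11 | 0.9 -0.118 0.121 | 1.0 -0.105 0.131 | 1.1 -0.09 0.14 | 1.2 -0.074 0.147 | 1.3 -0.058 0.152 | 1.4 -0.041 0.156 | 1.5 -0.024 0.158 | 1.6 -0.008 0.158 | 1.7 0.007 0.158 | 1.8 0.022 0.155 | 1.9 0.037 0.151 | 2.0 0.051 0.146 | 2.1 0.064 0.139 | 2.2 0.077 0.131 | 2.3 0.088 0.122 | 2.4 0.099 0.111 | 2.5 0.109 0.1 | 2.6 0.118 0.088 | 2.7 0.125 0.074 | 2.8 0.131 0.061 | 2.9 0.135 0.046 | 3.0 0.138 0.032 | 3.1 0.14 0.017 |
```

Call:
jog_arm:
  moves:
    - [0,0.005,-0.035,-0.01,0.06,0,0]
    - [0,0.005,-0.07,-0.02,0.12,0,0]
    - [0,0.005,-0.105,-0.03,0.186,0,0]
    - [0,0.005,-0.137,-0.039,0.186,0,0]
    - [0,0.005,-0.137,-0.039,0.186,0,0]
    - [0,0.035,-0.137,-0.039,0.186,0,0]
    - [0,0.065,-0.137,-0.039,0.186,0,0]
    - [0,0.098,-0.137,-0.039,0.186,0,0]
    - [0,0.098,-0.137,-0.039,0.186,0,0]
    - [0,0.098,-0.137,-0.039,0.186,0,0]

```text
t: 7.02
tcp_pos: [0.5846, -0.2236, 0.0969]
eef_rot: [138.9, 89.8, 146.4]
ft_force: [0.3, 0.6, 0.7]
width: 0.004
```

```bash
cat >> h.py <<'E'
SX=np.array([np.cos(.13),np.sin(.13),0]);SY=np.array([-SX[1],SX[0],0]);SO=np.array([.563,-.0555,0])
def st():
    s=sense();d=s["tcp_pos"]-SO
    print("t",s["t"],"stand x,y,z",(d@SX).round(4),(d@SY).round(4),d[2].round(4),"F",s["ft_force"],"j",s["joint_positions"].round(0),"\n",rot().as_matrix().round(3).tolist())
E
python3 - <<'E'
from h import *
st()
a=capture("scene")[130:290,110:310,::-1]
cv2.imwrite("pics/p3.png",cv2.resize(a,(600,480)))
E
```

```text
t 7.0167 stand x,y,z -0.0003 -0.1695 0.0969 F [0.33659901 0.62718437 0.67621025] j [ 40.  26. -30.  89.  14.  68.  15.] 
 [[-0.003, -0.131, 0.991], [0.002, 0.991, 0.131], [-1.0, 0.002, -0.002]]
```

View pics/p3.png

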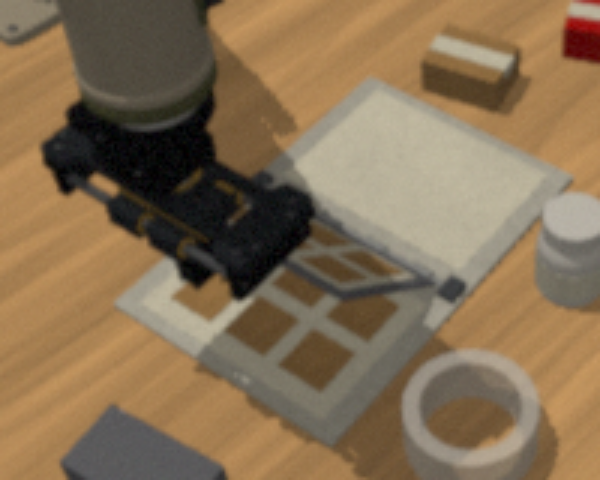

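Call:
jog_arm:
  moves:
    - [0,0,0.012,0,0,0,0]
    - [0,0,0.02,0,0,0,0]
    - [0,0,0.027,0,0,0,0]
    - [0,-0.006,0.033,0,0,0,0]
    - [0,-0.013,0.039,0,0,0,0]
    - [0,-0.019,0.046,0,0,0,0]
    - [0,-0.024,0.052,0,0,0,0]
    - [0,-0.029,0.058,0,0,0,0]
    - [0,-0.034,0.065,0,0,0,0]
    - [0,-0.034,0.065,0,0,0,0]

```text
t: 7.9
tcp_pos: [0.5776, -0.159, 0.1329]
eef_rot: [-6.6, 89.9, 1.0]
ft_force: [-0.4, 0.7, 0.4]
width: 0.007
```

```bash
python3 - <<'E'
from h import *
st()
a=capture("scene")[130:290,110:310,::-1]
cv2.imwrite("pics/p4.png",cv2.resize(a,(600,480)))
E
```

```text
t 7.9 stand x,y,z 0.001 -0.1045 0.1329 F [-0.39253145  0.65141095  0.40452804] j [ 37.  21. -33.  91.  12.  71.  10.] 
 [[0.002, -0.131, 0.991], [0.0, 0.991, 0.131], [-1.0, -0.0, 0.002]]
```

View pics/p4.png

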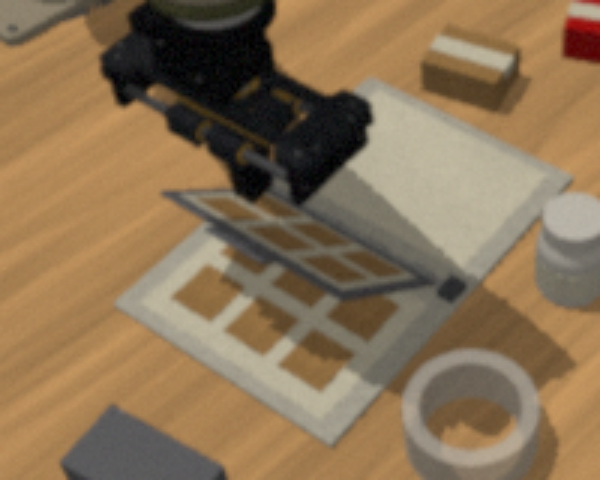

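Here the fingers are above the leaf, at about (250,190), and the leaf still looks low. They slipped over the tab, or passed above it. I'll measure the leaf angle properly from its free corners, the far one at about (165,192) and the near one at about (345,297).

```bash
python3 - <<'E'
from h import *
def f(p):return((np.array(p)-[110,130])*3)
for a in [.4,.5,.55,.6,.65,.7,.8]:
    u=-SY*np.cos(a)+np.array([0,0,np.sin(a)]);h=SO+[0,0,.0085]
    print(a,"corner-",f(proj("scene",h+u*.153-SX*.095)).round(),"corner+",f(proj("scene",h+u*.153+SX*.095)).round(),"tab",f(proj("scene",h+u*.172)).round(),"z",(h+u*.172)[2].round(3))
print("tip",f(proj("scene",sense()["tcp_pos"])))
print("block",f(proj("scene",SO+SX*.108+[0,0,.014])),"corner board right far",f(proj("scene",SO+SX*.12-SY*.175+[0,0,.006])))
E
```

```text
0.4 corner- [149. 242.] corner+ [329. 352.] tab [219. 304.] z 0.075
0.5 corner- [152. 226.] corner+ [333. 336.] tab [222. 285.] z 0.091
0.55 corner- [153. 218.] corner+ [335. 327.] tab [225. 275.] z 0.098
0.6 corner- [156. 209.] corner+ [338. 318.] tab [227. 266.] z 0.106
0.65 corner- [158. 201.] corner+ [341. 309.] tab [231. 255.] z 0.113
0.7 corner- [161. 192.] corner+ [345. 300.] tab [234. 245.] z 0.119
0.8 corner- [168. 175.] corner+ [352. 282.] tab [242. 225.] z 0.132
tip [255.62730921 213.48850302]
block [453.05659291 285.55085893] corner board right far [332.28483353 445.01757027]
```

```bash
python3 - <<'E'
from h import *
t=sense();print(t["t"],t["width"])
a=cv2.imread("pics/p4.png");b=cv2.imread("pics/p3.png")
def f(p):return((proj("scene",p)-[110,130])*3)
def mark(im,tc):
    for s in(-.012,.012):
        for z in (0,.019,.07):
            q=f(tc+SX*s+[0,0,z]);cv2.circle(im,tuple(int(v) for v in q),2,(0,0,255) if z==0 else (0,255,0),-1)
mark(a,t["tcp_pos"]);mark(b,np.array([.5846,-.2236,.0969]))
w=capture("wrist")[:,:,::-1]
r=cv2.resize(w[100:384],(534,296))
top=np.hstack([cv2.resize(b[120:340,60:360],(400,293)),cv2.resize(a[120:340,60:360],(400,293))])
r=cv2.copyMakeBorder(r,0,0,133,133,cv2.BORDER_CONSTANT)
cv2.imwrite("pics/m.png",np.vstack([top,r]))
E
```

```text
7.95 0.009199404655370991
```

View pics/m.png

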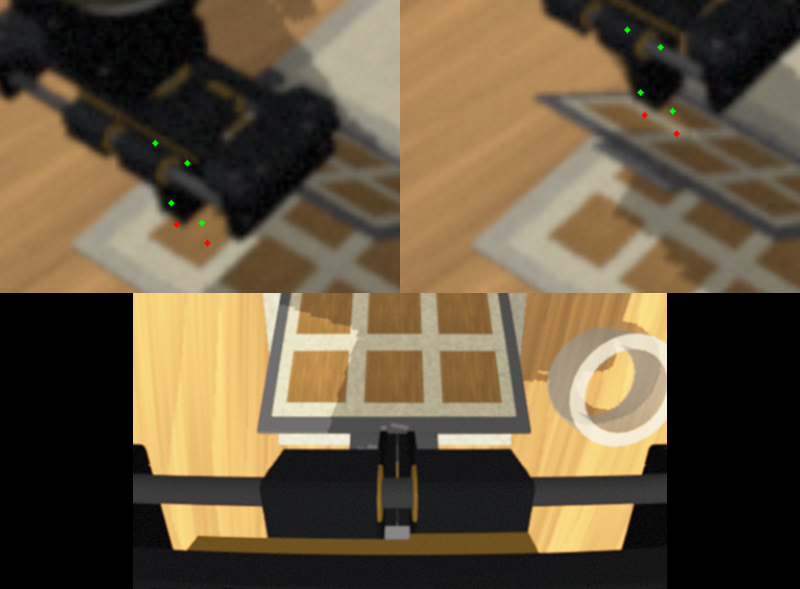

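The wrist view shows the shut fingers above the tab. In the scene views they end roughly 18 mm above the reported TCP (red marks), so the first sweep passed over the tab edge with the leaf unmoved at 0.7. I'll back out, go about 35 mm lower than before, and sweep again.

Call:
jog_arm:
  moves:
    - [0,-0.01,-0.02,0,0,0,0]
    - [0,-0.01,-0.05,0,0,0,0]
    - [0,-0.01,-0.075,0,0,0,0]
    - [0,-0.01,-0.075,0,0,0,0]
    - [0,0.02,-0.075,0,0,0,0]
    - [0,0.05,-0.075,0,0,0,0]
    - [0,0.07,-0.075,0,0,0,0]
    - [0,0.07,-0.075,0,0,0,0]
    - [0,0.07,-0.075,0,0,0,0]
    - [0,0.07,-0.075,0,0,0,0]

```text
t: 8.83
tcp_pos: [0.5874, -0.2356, 0.0628]
eef_rot: [-28.3, 89.9, -20.8]
ft_force: [0.2, 0.6, -0.2]
width: 0.005
```

Call:
jog_arm:
  moves:
    - [0,0,0.01,0,0,0,0]
    - [0,0,0.018,0,0,0,0]
    - [0,0,0.025,0,0,0,0]
    - [0,0,0.031,0,0,0,0]
    - [0,0,0.036,0,0,0,0]
    - [0,-0.004,0.041,0,0,0,0]
    - [0,-0.008,0.045,0,0,0,0]
    - [0,-0.012,0.05,0,0,0,0]
    - [0,-0.016,0.055,0,0,0,0]
    - [0,-0.02,0.06,0,0,0,0]

```text
t: 9.67
tcp_pos: [0.5795, -0.1777, 0.0829]
eef_rot: [-61.4, 89.8, -54.1]
ft_force: [1.5, -6.9, 5.3]
width: 0.006
```

```bash
python3 - <<'E'
from h import *
st()
a=capture("scene")[130:290,110:310,::-1].copy();b=capture("wrist")[80:300,100:400,::-1]
cv2.imwrite("pics/p5.png",np.hstack([cv2.resize(a,(400,320)),cv2.resize(b,(400,320))]))
E
```

```text
t 9.6667 stand x,y,z 0.0005 -0.1233 0.0829 F [ 1.45324712 -6.86637884  5.28476169] j [ 38.  25. -31.  93.  14.  66.  10.] 
 [[0.002, -0.128, 0.992], [-0.003, 0.992, 0.128], [-1.0, -0.003, 0.002]]
```

View pics/p5.png

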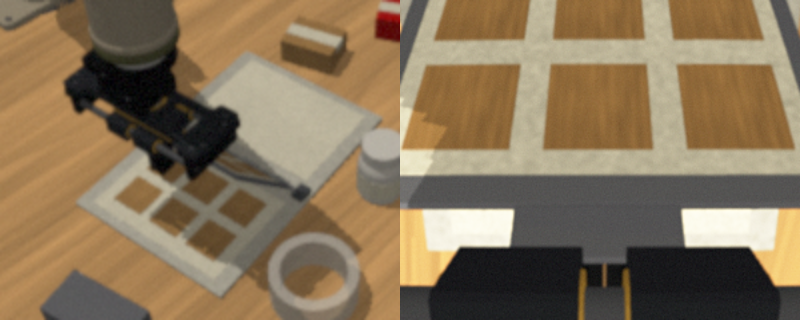

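The leaf now moves with the fingers: the reaction is 7 N, and the wrist view has the tab over the fingers. I'll carry on along the arc.

Call:
jog_arm:
  moves:
    - [0,-0.006,0.007,0,0,0,0]
    - [0,-0.011,0.013,0,0,0,0]
    - [0,-0.016,0.02,0,0,0,0]
    - [0,-0.02,0.026,0,0,0,0]
    - [0,-0.024,0.034,0,0,0,0]
    - [0,-0.028,0.041,0,0,0,0]
    - [0,-0.031,0.049,0,0,0,0]
    - [0,-0.034,0.057,0,0,0,0]
    - [0,-0.036,0.065,0,0,0,0]
    - [0,-0.038,0.073,0,0,0,0]

```text
t: 10.6
tcp_pos: [0.5692, -0.1025, 0.1196]
eef_rot: [-160.5, 90.0, -153.1]
ft_force: [0.3, -1.4, 0.4]
width: 0.003
```

```bash
python3 - <<'E'
from h import *
st()
E
```

```text
t 10.6 stand x,y,z 0.0001 -0.0474 0.1196 F [ 0.31374094 -1.41419125  0.36228302] j [ 34.  20. -34.  95.  12.  68.   4.] 
 [[-0.0, -0.13, 0.992], [-0.0, 0.992, 0.13], [-1.0, -0.0, -0.0]]
```

Call:
jog_arm:
  moves:
    - [0,-0.006,0.009,0,0,0,0]
    - [0,-0.011,0.018,0,0,0,0]
    - [0,-0.014,0.027,0,0,0,0]
    - [0,-0.015,0.036,0,0,0,0]
    - [0,-0.015,0.043,0,0,0,0]
    - [0,-0.015,0.05,0,0,0,0]
    - [0,-0.014,0.058,0,0,0,0]
    - [0,-0.013,0.065,0,0,0,0]
    - [0,-0.011,0.072,0,0,0,0]
    - [0,-0.009,0.079,0,0,0,0]

```text
t: 11.43
tcp_pos: [0.5591, -0.0243, 0.1283]
eef_rot: [42.1, 90.0, 49.5]
ft_force: [-0.3, -1.2, 1.0]
width: 0.005
```

```bash
python3 - <<'E'
from h import *
st()
a=capture("scene")[90:290,110:360,::-1].copy();b=capture("wrist")[:,:,::-1]
cv2.imwrite("pics/p6.png",np.hstack([cv2.resize(a,(400,320)),cv2.resize(b,(400,320))]))
E
```

```text
t 11.4333 stand x,y,z 0.0002 0.0315 0.1283 F [-0.28244995 -1.16131326  1.02449865] j [ 29.  18. -37.  97.  11.  69.  -3.] 
 [[0.0, -0.13, 0.992], [0.0, 0.992, 0.13], [-1.0, 0.0, 0.0]]
```

View pics/p6.png

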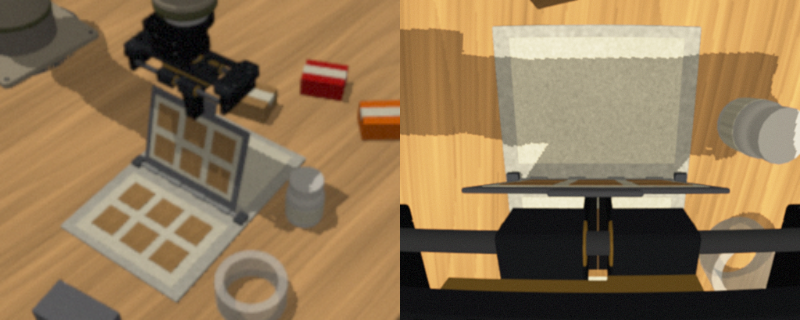

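The leaf is past upright, and the fingers bear on its back just under the free edge. Continuing.

Call:
jog_arm:
  moves:
    - [0,0.001,0.0065,0,0,0,0]
    - [0,0.003,0.013,0,0,0,0]
    - [0,0.006,0.0195,0,0,0,0]
    - [0,0.0095,0.026,0,0,0,0]
    - [0,0.013,0.0325,0,0,0,0]
    - [0,0.017,0.0385,0,0,0,0]
    - [0,0.021,0.0445,0,0,0,0]
    - [0,0.0255,0.0505,0,0,0,0]
    - [0,0.03,0.056,0,0,0,0]
    - [0,0.035,0.061,0,0,0,0]

```text
t: 12.37
tcp_pos: [0.5512, 0.0363, 0.093]
eef_rot: [32.3, 90.0, 39.7]
ft_force: [0.2, -0.4, 1.2]
width: 0.005
```

```bash
python3 - <<'E'
from h import *
st()
E
```

```text
t 12.3667 stand x,y,z 0.0002 0.0925 0.093 F [ 0.1755034  -0.44662471  1.20389519] j [ 24.  19. -38. 101.  13.  65. -11.] 
 [[0.0, -0.13, 0.992], [0.0, 0.992, 0.13], [-1.0, 0.0, 0.0]]
```

Call:
jog_arm:
  moves:
    - [0,0.005,0.0045,0,0,0,0]
    - [0,0.011,0.0095,0,0,0,0]
    - [0,0.0165,0.014,0,0,0,0]
    - [0,0.022,0.0185,0,0,0,0]
    - [0,0.0285,0.022,0,0,0,0]
    - [0,0.035,0.0255,0,0,0,0]
    - [0,0.0415,0.0285,0,0,0,0]
    - [0,0.048,0.0315,0,0,0,0]
    - [0,0.055,0.034,0,0,0,0]
    - [0,0.06,0.036,0,0,0,0]

```text
t: 13.2
tcp_pos: [0.5464, 0.0714, 0.0325]
eef_rot: [-178.4, 90.0, -170.9]
ft_force: [-0.1, 0.6, -0.5]
width: 0.007
```

```bash
python3 - <<'E'
from h import *
st()
a=capture("scene")[90:290,110:360,::-1].copy();b=capture("wrist")[:,:,::-1]
cv2.imwrite("pics/p7.png",np.hstack([cv2.resize(a,(400,320)),cv2.resize(b,(400,320))]))
E
```

```text
t 13.2 stand x,y,z -0.0001 0.128 0.0325 F [-0.10027187  0.59331355 -0.51362639] j [ 20.  23. -38. 104.  16.  59. -17.] 
 [[-0.0, -0.13, 0.992], [-0.0, 0.992, 0.13], [-1.0, -0.0, -0.0]]
```

View pics/p7.png

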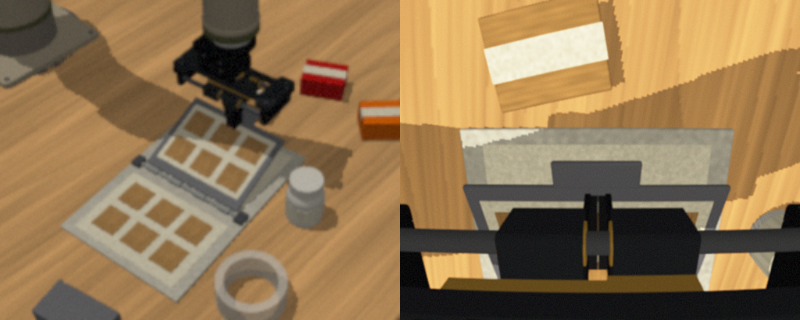

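The leaf is low over the left page, with the fingers on its back just inside the tab, and the carton is clear beyond the edge. That was picture 12, so from here on I'll use numbers only: press down in steps and watch the force.

Call:
jog_arm:
  moves:
    - [0,0.004,0.001,0,0,0,0]
    - [0,0.008,0.002,0,0,0,0]
    - [0,0.012,0.003,0,0,0,0]
    - [0,0.015,0.004,0,0,0,0]
    - [0,0.018,0.005,0,0,0,0]
    - [0,0.02,0.005,0,0,0,0]
    - [0,0.022,0.006,0,0,0,0]
    - [0,0.022,0.006,0,0,0,0]

```text
t: 13.97
tcp_pos: [0.5456, 0.0772, 0.011]
eef_rot: [178.6, 90.0, -174.0]
ft_force: [-0.2, 0.1, 0.9]
width: 0.009
```

```bash
python3 - <<'E'
from h import *
st()
im=capture("scene")[:,:,::-1].copy();cv2.imwrite("pics/q1.png",im)
for a in [2.7,2.8,2.9,3.0,3.1,3.14]:
    u=-SY*np.cos(a)+np.array([0,0,np.sin(a)]);h=SO+[0,0,.0085]
    print(a,proj("scene",h+u*.153+SX*.095).round(1))
g=cv2.cvtColor(im,cv2.COLOR_BGR2GRAY);print(g[140:180,255:310:3])
E
```

```text
t 13.9667 stand x,y,z -0.0 0.1338 0.011 F [-0.18923409  0.06074788  0.92941789] j [ 18.  25. -37. 105.  18.  56. -19.] 
 [[-0.0, -0.13, 0.992], [-0.0, 0.992, 0.13], [-1.0, 0.0, -0.0]]
2.7 [287.7 174.6]
2.8 [288.8 177.2]
2.9 [289.5 180.1]
3.0 [289.9 183.4]
3.1 [290. 187.]
3.14 [289.9 188.5]
[[  9   2  11  26  14  22  67 115 129 134 138 145 148 139 108  35  40  45
   56]
 [ 13   2  32  34   8  25  28  83 132 133 140 147 145 138 104  31  38  42
   43]
 [  1  13  46  31  19  20  24  44 110 133 143 139 140 134 101  31  27  31
   40]
 [  5  16  54  24  32  43  20  23  67 121 116  96 128 132 101  33  27  27
   33]
 [  5  22  44  21  44  60  28  18  27  78  71  39  93 135  99  33  35  31
   26]
 [  9  26  31  19  36  61  36  29  12  30  28  23  42 117 102  31  35  26
   36]
 [  8  17  21  22  27  43  46  43  22  18  15  23  22  81  96  38  25  35
   28]
 [ 16  22  17  17  25  30  52  55  41  24  25  24  25  53  90  39  34  39
   29]
 [ 18  19  17   6  18  12  51  49  41  20  21  16  21  53  99  39  34  32
   28]
 [ 18  16  20  18  21  13  61  56  26  13  18  22  20  48 117  89  53  35
   37]
[... 1731 characters left out ...]
   7  93 132 131 132 125 126 138 135 141 139
  134]
 [ 20   9  64  59  62  72  83  22  98 114 126 131 126 130 136 142 140 139
  136]
 [ 43  20  96  69  60  71  85  59  88  91 106 120 126 132 137 143 141 137
  137]
 [ 62  31 112  99  62  60  78  84  91  91  92 100 111 125 142 139 142 138
  136]
 [ 73  61 105 114  84  58  67  86  94  90  86  90  90 109 119 122 138 136
  136]
 [ 78  72  96 116 107  68  58  72  88  87  87  87  87  97  96  98 119 117
  141]
 [ 75  74  92 115 116  98  64  63  80  86  87  83  89  93  92  96  93  99
  120]
 [ 75  76 104 118 108 117  90  60  68  80  87  87  93  94  96  92  91  93
  100]
 [ 74  77 114 112  90 116 112  78  61  69  87  83  94  96  93  94  92  98
   98]]
```

The leaf is at about 3.0 rad, in line with the 18 mm offset. I'll press further in small steps.

Call:
jog_arm:
  moves:
    - [0,0.003,0.0005,0,0,0,0]
    - [0,0.006,0.001,0,0,0,0]
    - [0,0.009,0.001,0,0,0,0]
    - [0,0.011,0.001,0,0,0,0]
    - [0,0.013,0.001,0,0,0,0]
    - [0,0.013,0.001,0,0,0,0]

```text
t: 14.52
tcp_pos: [0.5455, 0.078, -0.002]
eef_rot: [-178.9, 90.0, -171.5]
ft_force: [0.9, 1.2, -0.3]
width: 0.006
```

Call:
jog_arm:
  moves:
    - [0,0.0015,0,0,0,0,0]
    - [0,0.003,0,0,0,0,0]
    - [0,0.004,0,0,0,0,0]
    - [0,0.004,0,0,0,0,0]

```text
t: 14.85
tcp_pos: [0.5457, 0.078, -0.0058]
eef_rot: [-150.7, 90.0, -143.3]
ft_force: [0.2, 0.5, 0.1]
width: 0.008
```

Call:
jog_arm:
  moves:
    - [0,0.001,0,0,0,0,0]
    - [0,0.002,0,0,0,0,0]
    - [0,0.003,0,0,0,0,0]
    - [0,0.004,0,0,0,0,0]
    - [0,0.004,0,0,0,0,0]

```text
t: 15.27
tcp_pos: [0.5457, 0.078, -0.0098]
eef_rot: [-133.9, 90.0, -126.5]
ft_force: [1.1, -0.5, 0.3]
width: 0.007
```

Call:
jog_arm:
  moves:
    - [0,0.001,0,0,0,0,0]
    - [0,0.002,0,0,0,0,0]
    - [0,0.003,0,0,0,0,0]
    - [0,0.003,0,0,0,0,0]

```text
t: 15.6
tcp_pos: [0.5457, 0.0781, -0.0128]
eef_rot: [-140.5, 90.0, -133.1]
ft_force: [-0.2, 0.3, -0.1]
width: 0.003
```

```bash
python3 - <<'E'
from h import *
st()
im=capture("scene")[:,:,::-1].copy();cv2.imwrite("pics/q2.png",im)
for n in("q1","q2"):
    g=cv2.cvtColor(cv2.imread(f"pics/{n}.png"),cv2.COLOR_BGR2GRAY)
    print(n)
    for r in range(166,200): print(r,"".join("#" if v<45 else "+" if v<76 else "-" if v<105 else "." for v in g[r,250:312]))
E
```

```text
t 15.6 stand x,y,z 0.0001 0.1347 -0.0128 F [-0.16688735  0.30769654 -0.11410933] j [ 17.  27. -36. 105.  19.  54. -20.] 
 [[-0.0, -0.13, 0.992], [-0.0, 0.992, 0.13], [-1.0, -0.0, -0.0]]
q1
166 ++###########+++++++++++#########+-...........................
167 --+##########+++++++++++########+-............................
168 ..+##########++++++++++-+######+-.............................
169 ..-##########++++++++++-+#####+-..............................
170 .--##########+++++++++--+####+-...............................
171 --+#########++++++++++--+###+-................................
172 +++########++++++++++---+###+-................................
173 +++++####+----+++++++----+++-------...........................
174 +++++++##+....--+++++++----------------.......................
175 ++++-++++--.....--+++++++-------------------..................
176 ---+--++++--......--+++++++-------------------------..........
177 -----+++++--........---++++++----------------------------.....
178 --+--+++-+--..........---+++++++-----------------------------.
179 -----+++--.....----.....---++++++---
[... 2947 characters left out ...]
.-++++-....---.---------------
190 ...........-------++--++++---....-++++-..---------------------
191 ..............---------+++--...--++++-...-----.---------------
192 ..................------+--....-++++-...----------------------
193 ......................----....-+++--...----------...----------
194 .............................-++++-...------..............----
195 ............................-++++-...------................---
196 ............................---+-...------..................--
197 ...........................-----...------....................-
198 ..........................-----...------......................
199 .........................-----......--.-......................
```

The leaf's corner has moved from (288,182) to (288,188), which is about 3.13 rad. I'll press lightly until the stop shows in the force.

Call:
jog_arm:
  moves:
    - [0,0.001,0,0,0,0,0]
    - [0,0.002,0,0,0,0,0]
    - [0,0.002,0,0,0,0,0]
    - [0,0.002,0,0,0,0,0]

```text
t: 15.98
tcp_pos: [0.5458, 0.078, -0.0133]
eef_rot: [-84.5, 89.9, -77.1]
ft_force: [-7.0, -1.7, 17.1]
width: 0.003
```

Call:
jog_arm:
  moves:
    - [0,0.001,0,0,0,0,0]
    - [0,0.002,0,0,0,0,0]
    - [0,0.002,0,0,0,0,0]
    - [0,0.002,0,0,0,0,0]

```text
t: 16.32
tcp_pos: [0.546, 0.078, -0.0136]
eef_rot: [-86.4, 89.9, -78.9]
ft_force: [-16.1, -4.1, 38.6]
width: 0.006
```

The stop is reached: 39 N at z −0.0136, with no further travel. I'll retract upward.

Call:
jog_arm:
  moves:
    - [0,-0.005,0,0,0,0,0]
    - [0,-0.015,0,0,0,0,0]
    - [0,-0.035,0,0,0,0,0]
    - [0,-0.07,0,0,0,0,0]
    - [0,-0.11,0,0,0,0,0]
    - [0,-0.15,-0.03,0,0,0,0]
    - [0,-0.19,-0.07,0,0,0,0]
    - [0,-0.22,-0.1,0,0,0,0]
    - [0,-0.22,-0.1,0,0,0,0]
    - [0,-0.22,-0.1,0,0,0,0]

```text
t: 17.15
tcp_pos: [0.5609, -0.026, 0.2077]
eef_rot: [-28.3, 89.6, -21.2]
ft_force: [0.1, -0.5, -0.6]
width: 0.004
```

```bash
python3 - <<'E'
from h import *
st()
im=capture("scene")[:,:,::-1].copy();cv2.imwrite("pics/q3.png",im)
g=cv2.cvtColor(im,cv2.COLOR_BGR2GRAY)
for r in range(178,196): print(r,"".join("#" if v<45 else "+" if v<76 else "-" if v<105 else "." for v in g[r,262:305]))
# other objects: change vs start images
a=cv2.cvtColor(cv2.imread("pics/scene0.png"),cv2.COLOR_BGR2GRAY)
for nm,(x0,y0,x1,y1) in dict(jar=(285,195,315,232),roll=(243,246,292,296),box=(130,265,187,311)).items():
    print(nm,cv2.phaseCorrelate(a[y0:y1,x0:x1].astype(float),g[y0:y1,x0:x1].astype(float)))
hsv=cv2.cvtColor(im,cv2.COLOR_BGR2HSV)
# carton: top-tape (bright, low saturation) near where it was pushed to
c=np.array([.502,.157]);q=proj("scene",[*c,.04]);print("expected carton top",q)
x,y=q.astype(int);m=((hsv[y-20:y+20,x-25:x+25,1]<70)&(hsv[y-20:y+20,x-25:x+25,2]>130)).astype(np.uint8)
n,_,s,cc=cv2.connectedComponentsWithStats(m)
for i in range(1,n):
    if s[i,4]>20:
        p=cc[i]+[x-25,y-20];print(s[i],p,pt("scene",p,.04))
E
```

```text
t 17.15 stand x,y,z 0.0017 0.0295 0.2077 F [ 0.11886851 -0.48220592 -0.58815339] j [ 30.  14. -37.  92.   9.  77.  -1.] 
 [[0.006, -0.123, 0.992], [-0.002, 0.992, 0.123], [-1.0, -0.003, 0.006]]
178 --+++++--..................................
179 .--++++++..................................
180 ...---+++-.................................
181 .....---+++-...............................
182 .......---+++-.............................
183 .........--++++-...........................
184 ....---....---+++-.........................
185 ..-------....--++++-.......................
186 ..--++-----.....--+++-.....................
187 .--+++-+++---....---+++-...................
188 -----+++++-----....---+++-.................
189 -+----++--++++---....-++++-................
190 -+-+------+++++--...--++++-................
191 --+-+----+-+++--...--++++-...........-.....
192 +----------+++--...-++++-...-..............
193 --------+-++---...-++++-...-----...........
194 -------++++---...-++++-...---------........
195 -------++----...-++++-...-------...........
jar ((0.9469401744399519, 0.025708141652490468), 0.3572258621672144)
roll ((0.026188780120843802, 0.2547455337853073), 0.8641563955207655)
box ((-0.03125977823201964, -0.006634000295445475), 1.039040823939201)
expected carton top [265.6908699  149.14360811]
[ 14  13  27  12 138] [267.24637681 147.26811594] [0.49974438 0.16605978 0.04      ]
[ 0 30 16 10 78] [246.75641026 164.17948718] [0.50604895 0.07496891 0.04      ]
```

Call:
jog_arm:
  moves:
    - [0,0,0,0,0,0,0]
    - [0,0,0,0,0,0,0]
    - [0,0,0,0,0,0,0]

```text
t: 17.45
tcp_pos: [0.558, -0.0196, 0.2024]
eef_rot: [157.8, 89.9, 165.3]
ft_force: [-0.3, 0.3, -0.6]
width: 0.006
```

```bash
python3 -c "
from h import *
st();print(hand_in())"
```

```text
t 17.45 stand x,y,z -0.0003 0.0362 0.2024 F [-0.27978187  0.34080334 -0.62518233] j [ 29.  14. -37.  92.   9.  77.  -2.] 
 [[-0.002, -0.132, 0.991], [0.0, 0.991, 0.132], [-1.0, 0.001, -0.002]]
the job is handed in; nothing more can be done
None
```

I pushed the carton off the left edge of the stand onto the bench, then turned the leaf over its spine with the closed fingertips and pressed it down to its stop. The job was handed in at 17.45 s; the hand-in gives no verdict.

**Last checks:**
- **Leaf:** it met its stop at about 39 N, and after I retracted, its corner still sat where a leaf at about 3.14 rad should be.
- **Carton:** it is at about (0.50, 0.166), about 9 mm from where I expected it to end up. It looked upright and flat on the bench in the last pictures, but I did not measure its tilt.
- **Roll and grey box:** they shifted less than 0.3 pixel between the first and last pictures.
- **Jar:** the same check gave a shift of about 1 pixel, but the match was weak. The arm was never near it.

**What went wrong or disagreed:**
- **First sweep:** it passed over the tab without moving the leaf, because the shut fingertips ended about 18–24 mm above the reported tool point. I repeated it lower, and that worked.
- **Final press:** the force read near zero until the stop, although the leaf was clearly moving.

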